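# Set up the staining station: bottles into their colour-ringed holders

## Task

Set up the staining station: stand each of the three white bottles in the holder whose ring has the colour of the bottle's band (red, blue, green). The brown bottle with the yellow-brown band is standing in the green-ringed holder, so move it to the yellow-ringed holder. Keep every bottle upright, and leave the other brown bottle, the one with the blue band, where it stands.

Things in the scene. Friction and masses are not known exactly. Their poses are not given: they have to be found in the camera images.
- bottle_red: White plastic bottle with a red screw cap and a pink-red band round its body. Body 30 mm across, 56 mm high to the top of the shoulder, 70 mm with cap; stands upright; its origin is the centre of its underside. All bottles have round bodies that can be gripped from above across the body at any yaw, 35 to 45 mm above the underside; mass 28 to 88 g
- bottle_blue: White plastic bottle with a blue screw cap and a blue band, the tallest of the bottles. Body 34 mm across, 69 mm high to the top of the shoulder, 88 mm with cap; stands upright; its origin is the centre of its underside
- bottle_green: White plastic dropper bottle with a slim white dropper tip and a green band. Body 30 mm across, 60 mm high to the top of the shoulder, 76 mm with tip; stands upright; its origin is the centre of its underside
- bottle_brown_yellow: Brown bottle with a black screw cap and a yellow-brown band; at the start it stands in the green-ringed holder. Body 28 mm across, 53 mm high to the top of the shoulder, 66 mm with cap; stands upright; its origin is the centre of its underside
- bottle_brown_blue: Smaller brown bottle with a black screw cap and a blue band, standing on the bench; it does not belong to this job. Body 26 mm across, 62 mm high; stands upright; its origin is the centre of its underside. Not to be touched: a tall grey instrument behind the work on the left (x over 0.51, y over 0.12, 0.43 m high); swing the arm round in front of it
- holder_red: Round black bottle holder fixed to the bench, with a red ring round its mouth: 70 mm across (80 mm at the foot flange), 18 mm high, walls 8 mm thick, its round recess 54 mm wide with the floor 6 mm above the bench. Origin at the centre of its underside, z up
- holder_blue: Round black bottle holder fixed to the bench, with a blue ring round its mouth: 70 mm across (80 mm at the foot flange), 18 mm high, walls 8 mm thick, its round recess 54 mm wide with the floor 6 mm above the bench. Origin at the centre of its underside, z up
- holder_green: Round black bottle holder fixed to the bench, with a green ring round its mouth: 70 mm across (80 mm at the foot flange), 18 mm high, walls 8 mm thick, its round recess 54 mm wide with the floor 6 mm above the bench. Origin at the centre of its underside, z up
- holder_yellow: Round black bottle holder fixed to the bench, with a yellow ring round its mouth: 70 mm across (80 mm at the foot flange), 18 mm high, walls 8 mm thick, its round recess 54 mm wide with the floor 6 mm above the bench. Origin at the centre of its underside, z up
Mind the look-alikes: they are no part of the job. Leave any purple or turquoise look-alike of the bottle_green alone.

How it is judged:
By the outcome, as a careful person would: the job done as asked, in the order asked, and still so for the second after the job is handed in, with the robot touching nothing.
It also fails if it takes over 96 s, if anything falls off the work surface, if the arm or the gripper's body presses on something with over 40 N, if the wrist force passes 120 N, or if a joint passes its speed limit or range.

## Robot

A 6-joint arm with a two-finger parallel gripper is mounted at the origin on a cart in front of the work surface, level with it; the furniture and walls round the work are solid. World frame = base frame: x ahead of the robot, y to its left, z up, the work surface at z = 0. Lengths are in m, angles in rad, forces in N, time in s.
With the tool pointing down it reaches from about 0.3 to 0.775 m from the base axis. Payload 14.6 kg.
Tool frame: the origin (TCP) lies at the very end of the fingers, on their centre line; the grasp point (between the pads) lies 19 mm behind it; z points along the fingers, y is the line along which they close (so a half turn about z gives the same grasp; the last joint's range is limited). The gripper opens to 85 mm and grips with 20 to 120 N. Pads are 22 mm wide; open, the fingers measure 114 mm over their backs; the gripper's body (76 mm by 85 mm) begins 54 mm behind the grasp point. The pads swing forward as they close: fully open they stand 13 mm farther back than shut.
Start: joints at [1.229, 0.3, 1.521, -0, 1.321, -0.067], TCP at [0.149, 0.529, 0.231] pointing down, gripper open.
Joint ranges: [-3.03, 3.03], [-0.79, 2.21], [0.23, 2.52], [-1.04, 4.18], [0, 3.07], [-2.55, 2.55]. Speed limits (rad/s): [2.22, 2.22, 2.57, 3.14, 3.14, 3.14].

## Interface

Orientations are given as a unit quaternion [x, y, z, w].
In Python, from bench import * gives the robot as it stands.
- The arm moves only by the shell command python3 -m pendant 'ROWS'. ROWS is text: rows parted by semicolons, each of 7 numbers parted by spaces: the shift along the tool's x, y, z in cm, then the turn, a rotation vector about the tool's x, y, z in degrees, then the finger opening in cm, from 0 to 8.54. In form: tx ty tz ax ay az claw; .... A call has 1 to 12 rows; each row is the pose to reach, as a shift and turn from the pose commanded when the call began, along the tool's axes at that moment; what a row does not reach only later rows make up. A row lasts 1/8 s, in which the tool goes at most 62.5 mm and 10.7 degrees, less where a joint would pass 70% of its speed; a pose out of reach is approached as far as the arm can. A call with a gripper value outside its range is refused whole. The fingers move at their own pace and stop on an object; the grip force is fixed at half the most. Time passes only in rows, so rows that repeat a pose let the fingers close. It gives the time, the measured TCP pose, the force, the opening and the grip force at its end, in the units of the state.
- get_obs(): the state, without advancing time (a new reading comes with each control period).
- capture(name): name is "scene" or "top" or "wrist"; returns a dict with "frame" (400x640x3 uint8, red, green, blue), "fx", "fy", "cx", "cy" (pixels), "extrinsics" (4x4, takes a point from world to camera coordinates). Camera axes: x right, y down, z forward; pixel columns grow to the right and rows downward; lengths in m; the calibration is good to about 2 mm. A picture is of the moment at which its call begins. There is no depth.
- job_done(): hands the job in; it is judged then, once.
The state is a dict: "t": time; "qpos": joint angles; "qvel": joint speeds; "tau": joint torques, N m; "eef_pos": TCP position; "tcp_rot": TCP orientation; "wrist_force": force on the tool from outside, world axes, zero at the start; "ft_torque": the same for the moment, N m; "opening": finger opening in m; "grip_force": force on a finger pad.
Only numpy, scipy, OpenCV 4.12 (cv2) and the standard library are available. Lean on these libraries where they do the work, as an engineer would, in place of code of your own. Each camera call takes 0.05 s, during which the arm holds its last target. There are 200 camera calls.

## Working session

There is one attempt and no reset: what is moved stays moved. The work goes in short steps, Python scripts to look and compute and a shell command to move; the robot and the scene stay as the last step left them, time stands still between calls to the robot, and variables do not carry over. Pictures are saved under pics/ and viewed, at most 14 in all, crops included, and the job is handed in when it is done.

```bash
mkdir -p pics; python3 - <<'E'
from bench import *
import cv2,numpy as np
o=get_obs();print(o['t'],o['eef_pos'],o['tcp_rot'],o['opening'])
for n in ("scene","top"):
    c=capture(n);cv2.imwrite(f"pics/{n}0.png",c['frame'][:,:,::-1]);print(n,c['fx'],c['cx'],c['cy'],np.round(c['extrinsics'],3).tolist())
E
```

```text
0.0 [0.14917253 0.52911919 0.23069446] [ 1.36967279e-01  9.90575384e-01 -5.98603583e-04 -1.22540286e-04] 0.08531192864265966
scene 474.8224864878864 321.99815414311917 196.284457776843 [[0.491, -0.871, -0.002, -0.351], [-0.427, -0.239, -0.872, 0.224], [0.759, 0.429, -0.489, 0.684], [0.0, 0.0, 0.0, 1.0]]
top 463.8839700649641 315.83006713773864 202.8640548656404 [[0.002, -1.0, 0.006, -0.138], [-0.985, -0.003, -0.174, 0.532], [0.174, -0.006, -0.985, 0.859], [0.0, 0.0, 0.0, 1.0]]
```

View pics/top0.png

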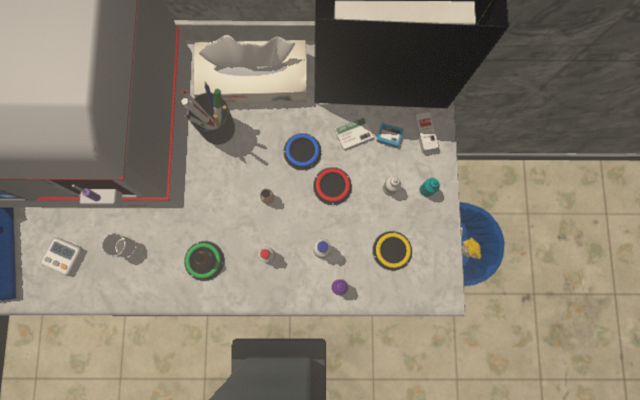

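View pics/scene0.png

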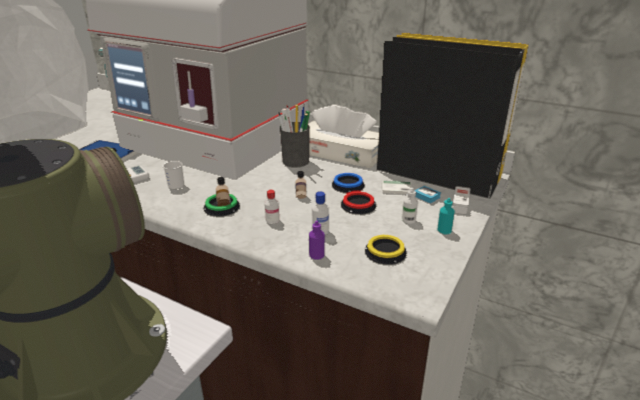

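Top view, holders: blue (302,151), red (332,185), yellow (392,250), green (204,260) with brown-yellow in it.
Candidates for each bottle (top view):
- **White, red cap:** (265,254).
- **White, blue cap:** (322,247). The brown one with the blue band at (266,197) is the look-alike.
- **White dropper:** (392,184). The look-alikes are turquoise at (430,186) and purple at (340,287).
- **Brown-yellow:** (204,260), in the green holder. The look-alike is brown-blue at (266,197).

I'll measure these and check them in a close crop.

```bash
cat > h.py <<'E'
from bench import *
import cv2,numpy as np
from scipy.spatial.transform import Rotation as Ro
def ray(c,u,v,z):
    E=np.array(c['extrinsics']);R,t=E[:3,:3],E[:3,3]
    o=-R.T@t;d=R.T@np.array([(u-c['cx'])/c['fx'],(v-c['cy'])/c['fy'],1])
    return o+d*(z-o[2])/d[2]
def pix(c,p):
    q=np.array(c['extrinsics'])@np.r_[p,1];return q[0]/q[2]*c['fx']+c['cx'],q[1]/q[2]*c['fy']+c['cy']
def shift(p):
    "tool-axis shift in cm from present pose to TCP world point p"
    o=get_obs();return np.round(Ro.from_quat(o['tcp_rot']).inv().apply(np.array(p)-o['eef_pos'])*100,1)
E
python3 - <<'E'
from h import *
T=capture("top");S=capture("scene")
hsv=cv2.cvtColor(T['frame'],cv2.COLOR_RGB2HSV).astype(int)
def comp(name,u,v,r,hlo,hhi,z,smin=110,vmin=60):
    H=hsv[v-r:v+r,u-r:u+r];h=H[...,0]
    m=((h>=hlo)&(h<=hhi) if hlo<hhi else (h>=hlo)|(h<=hhi))&(H[...,1]>smin)&(H[...,2]>vmin)
    ys,xs=np.nonzero(m);
    (cx,cy),rr=cv2.minEnclosingCircle(np.c_[xs,ys].astype(np.float32))
    cx+=u-r;cy+=v-r
    p=ray(T,cx,cy,z);print(name,len(xs),round(cx,1),round(cy,1),round(rr,1),np.round(p[:2],4),'scene',np.round(pix(S,p)))
for n,u,v,a,b in (("Hblue",302,151,100,130),("Hred",332,185,170,8),("Hyel",392,250,20,34),("Hgreen",204,260,45,80)): comp(n,u,v,24,a,b,.018,120)
comp("red",265,254,8,170,8,.070); comp("blue",322,247,9,105,130,.088)
for n,u,v,z in (("green",392,181,.076),("brownY",204,258,.072),("brownB",266,193,.062),("purple",340,285,.076),("turq",430,184,.076)):
    p=ray(T,u,v,z);print(n,np.round(p[:2],4),np.round(pix(S,p)))
a=cv2.resize(T['frame'][140:300,180:460],None,fx=2.85,fy=2.85,interpolation=cv2.INTER_CUBIC)
cv2.imwrite("pics/crop.png",a[:,:,::-1][:, :800])
E
```

```text
Hblue 298 301.7 149.5 16.4 [ 0.649  -0.1072] scene [348. 178.]
Hred 395 332.3 184.6 17.0 [ 0.5753 -0.17  ] scene [358. 198.]
Hyel 456 392.9 249.9 17.9 [ 0.4432 -0.2896] scene [386. 244.]
Hgreen 110 202.5 260.3 16.6 [0.4218 0.0867] scene [221. 200.]
red 60 264.5 253.5 4.5 [ 0.432  -0.0406] scene [271. 191.]
blue 3 319.0 245.0 1.0 [ 0.4466 -0.1421] scene [318. 192.]
green [ 0.57   -0.2815] [408. 187.]
brownY [0.4233 0.0713] [225. 179.]
brownB [ 0.5487 -0.0402] [301. 172.]
purple [ 0.3744 -0.1808] [317. 219.]
turq [ 0.5644 -0.3539] [443. 197.]
```

View pics/crop.png

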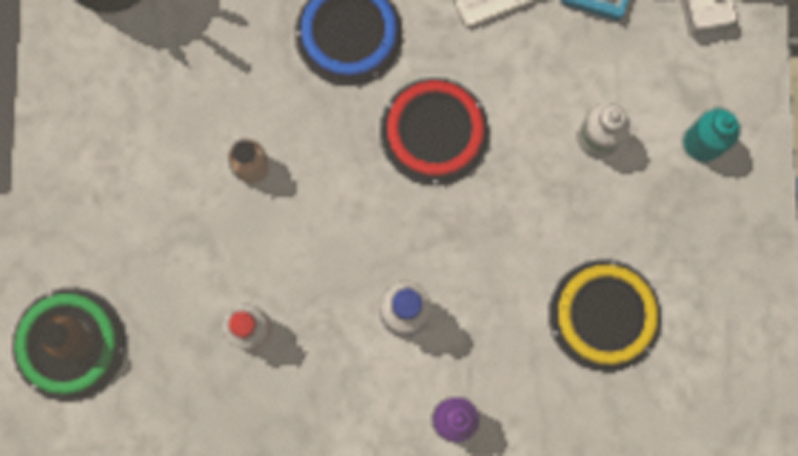

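The crop confirms it: white with red cap, white with blue cap, and the white dropper left of turquoise. Brown-blue stands alone, and the other brown bottle is in the green ring. Next I go above the green holder.

```bash
python3 -c "
from h import *
print(shift([.422,.078,.2]))"
```

```text
[-38.5 -36.    3.1]
```

```bash
python3 -m pendant '-5 -4.7 0 0 0 0 8; -10 -9.3 0 0 0 0 8; -15 -14 0 0 0 0 8; -20 -18.7 0 0 0 0 7; -25 -23.4 1 0 0 0 7; -30 -28 2 0 0 0 7; -35 -32.7 3 0 0 0 7; -38.5 -36 3 0 0 0 7; -38.5 -36 3 0 0 0 7; -38.5 -36 3 0 0 0 7; -38.5 -36 3 0 0 0 7'
python3 - <<'E'
from h import *
c=capture("wrist");cv2.imwrite("pics/w1.png",c['frame'][:,:,::-1])
o=get_obs();print(o['eef_pos'],o['tcp_rot'],np.round(c['extrinsics'],3).tolist(),c['fx'])
print('center pix',pix(c,[.422,.078,.072]),'tcp',pix(c,o['eef_pos']))
E
```

```text
t: 1.58
eef_pos: [0.4218, 0.0788, 0.2012]
tcp_rot: [0.137, 0.991, 0.0, -0.0]
wrist_force: [-0.7, 0.9, -0.2]
opening: 0.0701
grip_force: 0.0
[0.42175691 0.07904214 0.20130506] [ 1.36566320e-01  9.90630929e-01  3.28659621e-05 -4.47233722e-05] [[0.271, 0.963, 0.002, -0.191], [0.91, -0.257, 0.326, -0.397], [0.314, -0.087, -0.945, 0.228], [0.0, 0.0, 0.0, 1.0]] 324.5384934870427
center pix (np.float64(315.9893666752953), np.float64(182.9212268696875)) tcp (np.float64(316.973750410262), np.float64(257.4242035570512))
```

View pics/w1.png

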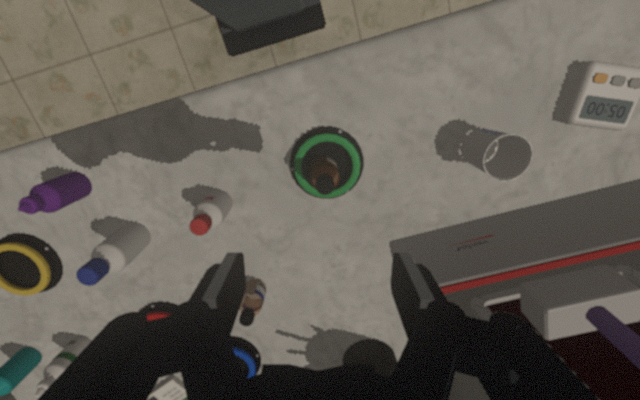

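The wrist view shows the brown bottle in the green ring with its cap at (324,184), the ring centre at (327,162), and the red cap at (200,226).

```bash
python3 - <<'E'
from h import *
c=capture("wrist");hsv=cv2.cvtColor(c['frame'],cv2.COLOR_RGB2HSV)
m=cv2.inRange(hsv,(45,110,60),(80,255,255));m[:,:280]=0;m[:,375:]=0;m[210:]=0
(a,b),r=cv2.minEnclosingCircle(cv2.findNonZero(m));print('ring',a,b,r,ray(c,a,b,.018))
T=capture("top")
p=ray(c,324,184,.072);print('brownY',p,shift([p[0],p[1],.027]))
print('red',ray(c,200,226,.07),ray(T,264.5,253.5,.07),'blue',ray(T,322.6,246.5,.088),'green',ray(T,394.3,180.3,.076))
E
```

```text
ring 326.6660461425781 165.62881469726562 32.14229202270508 [0.42288601 0.08929978 0.018     ]
brownY [0.42487328 0.08477555 0.072     ] [-0.1  0.6 17.4]
red [ 0.43361913 -0.03682074  0.07      ] [ 0.43201402 -0.04058841  0.07      ] blue [ 0.4438673  -0.14868946  0.088     ] green [ 0.57142555 -0.28590683  0.076     ]
```

```bash
python3 -m pendant '-0.1 0.6 5 0 0 0 6; -0.1 0.6 10 0 0 0 6; -0.1 0.6 14 0 0 0 6; -0.1 0.6 17.7 0 0 0 6; -0.1 0.6 17.7 0 0 0 6; -0.1 0.6 17.7 0 0 0 1.5; -0.1 0.6 17.7 0 0 0 1.5; -0.1 0.6 17.7 0 0 0 1.5; -0.1 0.6 17.7 0 0 0 1.5; -0.1 0.6 17.7 0 0 0 1.5'
python3 - <<'E'
from h import *
o=get_obs();T=capture("wrist");cv2.imwrite("pics/w2.png",T['frame'][:,:,::-1]);print(o['opening'],o['grip_force'],shift([.4432,-.2896,.03]))
E
```

```text
t: 2.98
eef_pos: [0.4257, 0.0841, 0.0261]
tcp_rot: [0.137, 0.991, 0.0, 0.001]
wrist_force: [-3.1, 0.5, 10.0]
opening: 0.0256
grip_force: 58.6
0.025551268839094993 58.60376859682788 [-11.8 -35.5  -0.4]
```

View pics/w2.png

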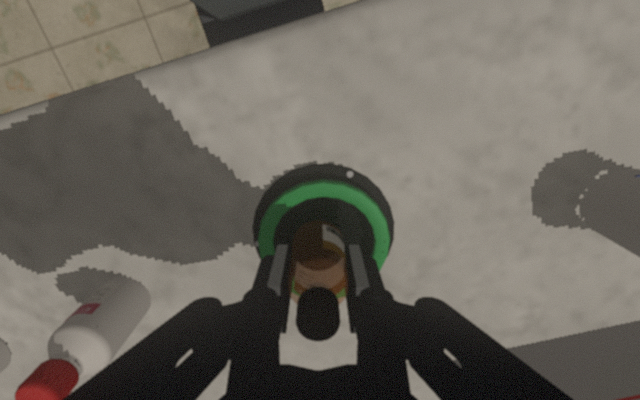

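The brown bottle is gripped: it sits between the pads at (320,270), with the cap at (318,310). I lift it and carry it to the yellow holder.

```bash
python3 -m pendant '0 0 -4 0 0 0 1.5; 0 0 -8 0 0 0 1.5; 0 0 -13 0 0 0 1.5; -2 -6 -13 0 0 0 1.5; -4 -12 -13 0 0 0 1.5; -6 -18 -13 0 0 0 1.5; -8 -24 -13 0 0 0 1.5; -10 -30 -13 0 0 0 1.5; -11.8 -35.5 -13 0 0 0 1.5; -11.8 -35.5 -13 0 0 0 1.5; -11.8 -35.5 -13 0 0 0 1.5'
python3 - <<'E'
from h import *
c=capture("wrist");cv2.imwrite("pics/w3.png",c['frame'][:,:,::-1])
hsv=cv2.cvtColor(c['frame'],cv2.COLOR_RGB2HSV)
m=cv2.inRange(hsv,(20,120,90),(34,255,255));k,l,s,ce=cv2.connectedComponentsWithStats(m)
i=1+s[1:,4].argmax();(a,b),r=cv2.minEnclosingCircle(cv2.findNonZero((l==i).astype('uint8')));p=ray(c,a,b,.018);print(a,b,r,p,shift([*p[:2],.027]),shift([.4432,-.2896,.027]))
E
```

```text
t: 4.4
eef_pos: [0.4418, -0.2895, 0.1549]
tcp_rot: [0.137, 0.991, -0.0, 0.0]
wrist_force: [0.2, 0.0, -0.6]
opening: 0.0255
grip_force: 59.6
318.1291198730469 181.75929260253906 38.26671600341797 [ 0.44386969 -0.28884061  0.018     ] [-0.2  0.1 12.8] [-0.1 -0.  12.8]
```

View pics/w3.png

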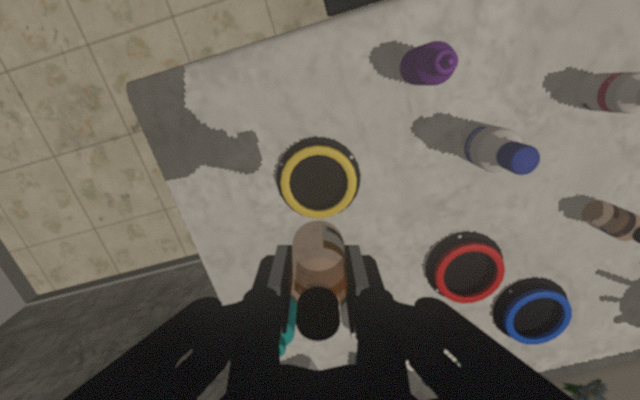

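The bottle hangs upright, with the yellow ring at (318,182) where expected. I lower, release, and rise.

```bash
python3 -m pendant '-0.1 0.1 6 0 0 0 1.5; -0.1 0.1 10 0 0 0 1.5; -0.1 0.1 12 0 0 0 1.5; -0.1 0.1 12.8 0 0 0 1.5; -0.1 0.1 12.8 0 0 0 1.5; -0.1 0.1 12.8 0 0 0 3.5; -0.1 0.1 12.8 0 0 0 6; -0.1 0.1 12.8 0 0 0 6; -0.1 0.1 8 0 0 0 6; -0.1 0.1 2 0 0 0 6; -0.1 0.1 -2 0 0 0 6; -0.1 0.1 -2 0 0 0 6'
python3 - <<'E'
from h import *
c=capture("wrist");cv2.imwrite("pics/w4.png",c['frame'][:,:,::-1])
hsv=cv2.cvtColor(c['frame'],cv2.COLOR_RGB2HSV)
for n,lo,hi in (('blue',(100,120,60),(130,255,255)),('redring',(172,130,60),(180,255,255)),('turq/green',(50,80,30),(95,255,255))):
    k,l,s,ce=cv2.connectedComponentsWithStats(cv2.inRange(hsv,lo,hi))
    for i in range(1,k):
        if s[i,4]>60:
            (a,b),r=cv2.minEnclosingCircle(cv2.findNonZero((l==i).astype('uint8')));print(n,s[i,4],round(a),round(b),round(r),ray(c,a,b,.018)[:2],ray(c,a,b,.086)[:2])
print(shift([.433,-.0385,.15]))
E
```

```text
t: 5.95
eef_pos: [0.4441, -0.2898, 0.1775]
tcp_rot: [0.137, 0.991, -0.001, 0.003]
wrist_force: [0.2, -0.2, -1.2]
opening: 0.0602
grip_force: 0.0
blue 960 524 300 32 [ 0.64811013 -0.10710223] [ 0.58416454 -0.14286772]
turq/green 1004 283 308 28 [ 0.58534947 -0.36976381] [ 0.53549901 -0.34653932]
[ 7.8 23.9  2.5]
```

View pics/w4.png

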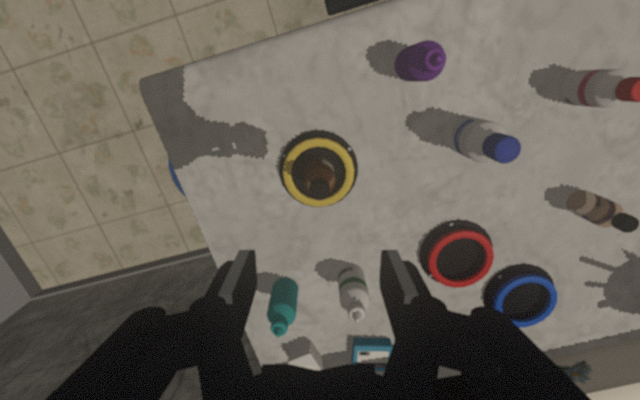

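Brown-yellow stands in the yellow holder. Next is the red bottle.

```bash
python3 -c "
from h import *
c=capture('wrist')
print('blue',ray(c,502,149,.088),'redring',ray(c,460,258,.018),'greentip',ray(c,356,314,.076),'redcap',ray(c,629,90,.07))"
python3 -m pendant '2 6 0 0 0 0 6; 4 12 0 0 0 0 6; 6 18 0 0 0 0 6; 7.8 23.9 0 0 0 0 6; 7.8 23.9 5 0 0 0 6; 7.8 23.9 10 0 0 0 6; 7.8 23.9 14 0 0 0 6; 7.8 23.9 15.8 0 0 0 6; 7.8 23.9 15.8 0 0 0 6; 7.8 23.9 15.8 0 0 0 1.5; 7.8 23.9 15.8 0 0 0 1.5; 7.8 23.9 15.8 0 0 0 1.5'
python3 -m pendant '0 0 0 0 0 0 1.5; 0 0 0 0 0 0 1.5; 0 0 -5 0 0 0 1.5; 0 0 -10 0 0 0 1.5; 0 0 -14 0 0 0 1.5'
python3 - <<'E'
from h import *
c=capture("wrist");cv2.imwrite("pics/w5.png",c['frame'][:,:,::-1]);print(shift([.5755,-.1695,.03]))
E
```

```text
blue [ 0.44323387 -0.15097069  0.088     ] redring [ 0.57302455 -0.1693235   0.018     ] greentip [ 0.56477075 -0.28667639  0.076     ] redcap [ 0.43058391 -0.04860919  0.07      ]
t: 7.55
eef_pos: [0.4334, -0.038, 0.0172]
tcp_rot: [0.137, 0.991, -0.0, 0.001]
wrist_force: [-1.5, 0.7, 6.5]
opening: 0.0278
grip_force: 59.0
t: 8.18
eef_pos: [0.433, -0.0379, 0.1587]
tcp_rot: [0.137, 0.991, -0.0, 0.001]
wrist_force: [0.6, -0.4, -0.6]
opening: 0.0276
grip_force: 59.5
[-17.   -8.8  13.5]
```

View pics/w5.png

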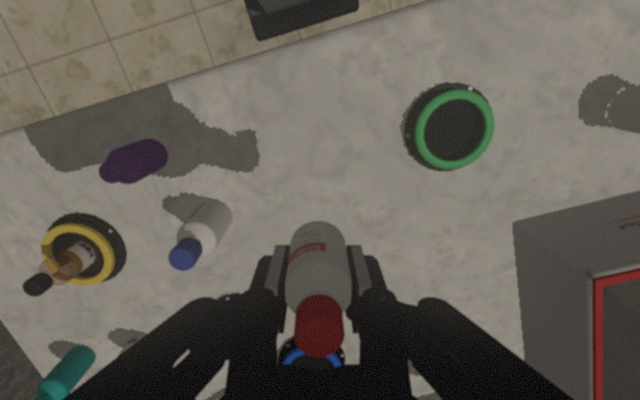

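Red is held upright. I place it in the red holder.

```bash
python3 -m pendant '-5 -2.6 0 0 0 0 1.5; -10 -5.2 0 0 0 0 1.5; -14 -7.3 0 0 0 0 1.5; -16.9 -8.8 0 0 0 0 1.5; -16.9 -8.8 0 0 0 0 1.5; -16.9 -8.8 5 0 0 0 1.5; -16.9 -8.8 10 0 0 0 1.5; -16.9 -8.8 12.5 0 0 0 1.5; -16.9 -8.8 13.5 0 0 0 1.5; -16.9 -8.8 13.5 0 0 0 1.5; -16.9 -8.8 13.5 0 0 0 3.5; -16.9 -8.8 13.5 0 0 0 6'
python3 -m pendant '0 0 0 0 0 0 6; 0 0 -5 0 0 0 6; 0 0 -10 0 0 0 6; 0 0 -15 0 0 0 6; 0 0 -15 0 0 0 6'
python3 - <<'E'
from h import *
c=capture("wrist");cv2.imwrite("pics/w6.png",c['frame'][:,:,::-1]);print(shift([.4435,-.150,.022]))
E
```

```text
t: 9.72
eef_pos: [0.5718, -0.1683, 0.0218]
tcp_rot: [0.137, 0.991, -0.0, 0.0]
wrist_force: [-0.0, 0.8, -1.1]
opening: 0.0516
grip_force: 0.0
t: 10.35
eef_pos: [0.5731, -0.1689, 0.1755]
tcp_rot: [0.137, 0.991, -0.001, 0.003]
wrist_force: [-0.2, -0.3, -0.1]
opening: 0.0599
grip_force: 0.0
[12.9 -1.7 15. ]
```

View pics/w6.png

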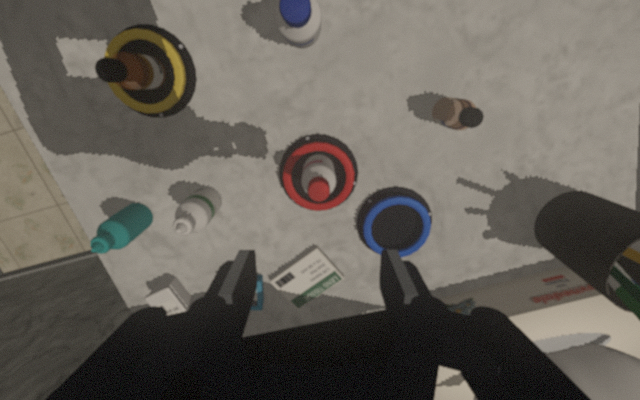

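Red stands in the red holder. Next is blue, with its cap at (296,9).

```bash
python3 -c "
from h import *
c=capture('wrist')
print('blue',ray(c,296,9,.088),'bluering',ray(c,396,226,.018),'greentip',ray(c,182,227,.076),'redcap',ray(c,318,190,.076))"
python3 -m pendant '5 -0.6 0 0 0 0 6; 10 -1.2 0 0 0 0 6; 12.9 -1.7 0 0 0 0 6; 12.9 -1.7 0 0 0 0 6; 12.9 -1.7 5 0 0 0 6; 12.9 -1.7 10 0 0 0 6; 12.9 -1.7 13.5 0 0 0 6; 12.9 -1.7 15.2 0 0 0 6; 12.9 -1.7 15.2 0 0 0 6; 12.9 -1.7 15.2 0 0 0 2; 12.9 -1.7 15.2 0 0 0 2; 12.9 -1.7 15.2 0 0 0 2'
python3 -m pendant '0 0 0 0 0 0 2; 0 0 0 0 0 0 2; 0 0 -5 0 0 0 2; 0 0 -10 0 0 0 2; 0 0 -14 0 0 0 2'
python3 - <<'E'
from h import *
c=capture("wrist");cv2.imwrite("pics/w7.png",c['frame'][:,:,::-1]);print(shift([.6485,-.1072,.028]))
E
```

```text
blue [ 0.44741962 -0.14669955  0.088     ] bluering [ 0.64596183 -0.10657282  0.018     ] greentip [ 0.56956331 -0.28159178  0.076     ] redcap [ 0.56908962 -0.16673804  0.076     ]
t: 11.95
eef_pos: [0.4433, -0.1499, 0.0198]
tcp_rot: [0.137, 0.991, -0.0, 0.001]
wrist_force: [0.2, -0.1, 3.2]
opening: 0.0322
grip_force: 59.4
t: 12.58
eef_pos: [0.4429, -0.1498, 0.1612]
tcp_rot: [0.137, 0.991, -0.0, 0.0]
wrist_force: [0.3, -0.8, 0.0]
opening: 0.0322
grip_force: 59.7
[-18.4   9.7  13.9]
```

View pics/w7.png

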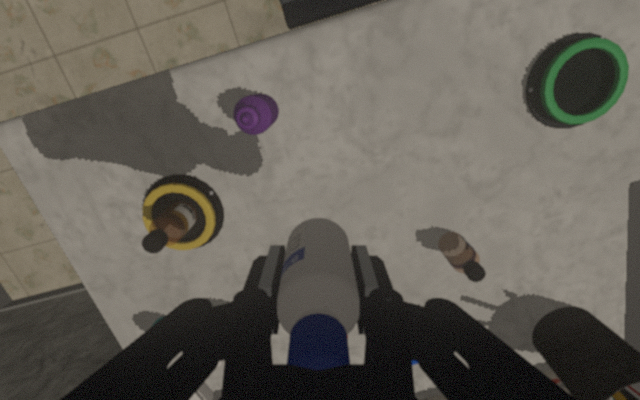

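Blue is held upright. I place it in the blue holder.

```bash
python3 -m pendant '-5 2.6 0 0 0 0 2; -10 5.2 0 0 0 0 2; -14 7.4 0 0 0 0 2; -17 9 0 0 0 0 2; -18.4 9.7 0 0 0 0 2; -18.4 9.7 0 0 0 0 2; -18.4 9.7 5 0 0 0 2; -18.4 9.7 9 0 0 0 2; -18.4 9.7 12.5 0 0 0 2; -18.4 9.7 13.5 0 0 0 2; -18.4 9.7 13.5 0 0 0 2; -18.4 9.7 13.5 0 0 0 3.8'
python3 -m pendant '0 0 0 0 0 0 6; 0 0 0 0 0 0 6; 0 0 -5 0 0 0 6; 0 0 -10 0 0 0 6; 0 0 -15 0 0 0 6; 0 0 -15 0 0 0 5.5'
python3 - <<'E'
from h import *
c=capture("top");cv2.imwrite("pics/t8.png",c['frame'][:,:,::-1]);print(shift([.569,-.284,.021]))
E
```

```text
t: 14.12
eef_pos: [0.6461, -0.1067, 0.0249]
tcp_rot: [0.137, 0.991, -0.0, 0.0]
wrist_force: [-0.9, -0.1, -0.0]
opening: 0.0378
grip_force: 0.0
t: 14.88
eef_pos: [0.6478, -0.1067, 0.179]
tcp_rot: [0.137, 0.991, -0.0, 0.004]
wrist_force: [0.2, 0.2, -0.1]
opening: 0.055
grip_force: 0.0
[  2.7 -19.2  15.5]
```

View pics/t8.png

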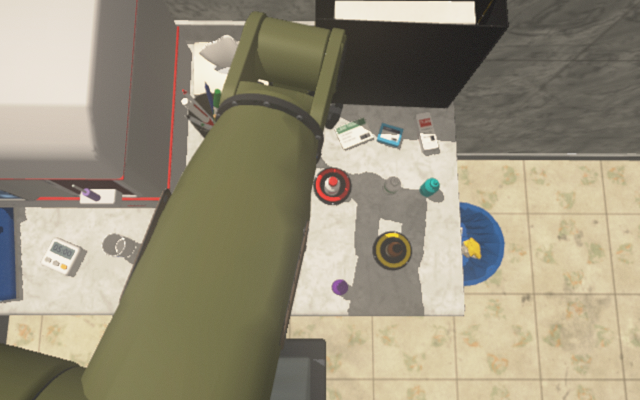

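The top view shows red and brown-yellow in their holders; the arm hides the blue one. Next is the green dropper, with the fingers only partly open because of the turquoise bottle.

```bash
python3 -m pendant '0.8 -5 0 0 0 0 5.5; 1.6 -10 0 0 0 0 5.5; 2.3 -15 0 0 0 0 5.5; 2.7 -19.2 0 0 0 0 5.5; 2.7 -19.2 0 0 0 0 5.5; 2.7 -19.2 5 0 0 0 5.5'
python3 - <<'E'
from h import *
c=capture("wrist");cv2.imwrite("pics/w9.png",c['frame'][:,:,::-1]);print(shift([.569,-.284,.019]),pix(c,[.569,-.284,.076]))
E
```

```text
t: 15.68
eef_pos: [0.5696, -0.2843, 0.126]
tcp_rot: [0.137, 0.991, -0.001, 0.003]
wrist_force: [-0.3, 0.7, -1.3]
opening: 0.055
grip_force: 0.0
[-0.4 -0.1  9.7] (np.float64(316.9287877522911), np.float64(216.75587025107558))
```

View pics/w9.png

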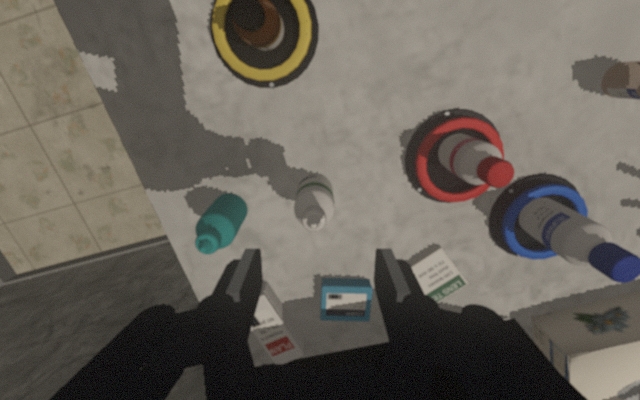

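The dropper tip is at (315,222), between the fingers, and turquoise at (207,244) is clear of them. Red (495,170) and blue (612,260) stand in their holders. Now I grasp.

```bash
python3 -m pendant '-0.1 0 0 0 0 0 5.5; -0.1 0 5 0 0 0 5.5; -0.1 0 9 0 0 0 5.5; -0.1 0 10.5 0 0 0 5.5; -0.1 0 10.5 0 0 0 5.5; -0.1 0 10.5 0 0 0 1.5; -0.1 0 10.5 0 0 0 1.5; -0.1 0 10.5 0 0 0 1.5; -0.1 0 10.5 0 0 0 1.5; -0.1 0 10.5 0 0 0 1.5'
python3 -m pendant '0 0 0 0 0 0 1.5; 0 0 -5 0 0 0 1.5; 0 0 -10 0 0 0 1.5; 0 0 -15 0 0 0 1.5; 0 0 -16 0 0 0 1.5; 0 0 -16 0 0 0 1.5'
python3 - <<'E'
from h import *
print(shift([.4225,.0875,.024]))
E
```

```text
t: 16.98
eef_pos: [0.5703, -0.2846, 0.0216]
tcp_rot: [0.137, 0.991, -0.001, 0.002]
wrist_force: [-0.9, 0.7, 6.9]
opening: 0.0283
grip_force: 59.2
t: 17.73
eef_pos: [0.5694, -0.2842, 0.1801]
tcp_rot: [0.137, 0.991, -0.0, 0.001]
wrist_force: [0.2, 0.5, -0.8]
opening: 0.0278
grip_force: 59.3
[24.2 31.8 15.6]
```

```bash
python3 -m pendant '3.5 4.6 0 0 0 0 1.5; 7 9.2 0 0 0 0 1.5; 10.5 13.8 0 0 0 0 1.5; 14 18.4 0 0 0 0 1.5; 17.5 23 0 0 0 0 1.5; 21 27.6 0 0 0 0 1.5; 24.2 31.8 0 0 0 0 1.5; 24.2 31.8 0 0 0 0 1.5; 24.2 31.8 3 0 0 0 1.5; 24.2 31.8 3 0 0 0 1.5'
python3 - <<'E'
from h import *
c=capture("wrist");cv2.imwrite("pics/w10.png",c['frame'][:,:,::-1])
hsv=cv2.cvtColor(c['frame'],cv2.COLOR_RGB2HSV)
m=cv2.inRange(hsv,(45,110,60),(80,255,255));k,l,s,ce=cv2.connectedComponentsWithStats(m)
i=1+s[1:,4].argmax();(a,b),r=cv2.minEnclosingCircle(cv2.findNonZero((l==i).astype('uint8')));p=ray(c,a,b,.018);print(a,b,r,p,shift([*p[:2],.027]))
E
```

```text
t: 18.98
eef_pos: [0.4215, 0.0869, 0.1472]
tcp_rot: [0.137, 0.991, -0.001, -0.002]
wrist_force: [0.2, 0.5, 0.2]
opening: 0.0279
grip_force: 59.3
319.3841857910156 183.32870483398438 38.39017868041992 [0.42227099 0.08882138 0.018     ] [ 0.   0.2 12.2]
```

View pics/w10.png

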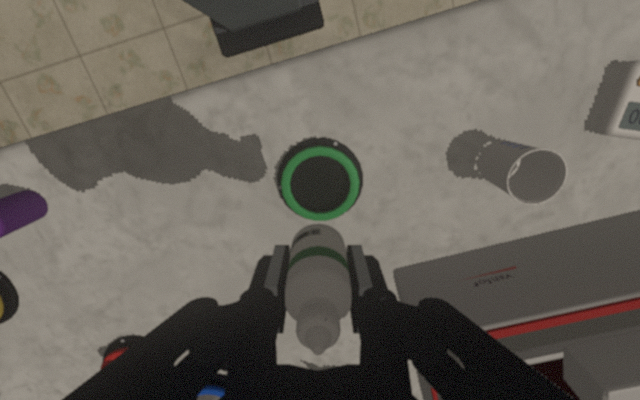

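Green is held, and the empty green ring at (319,183) is in line below it. I lower and release.

```bash
python3 -m pendant '0 0.1 5 0 0 0 1.5; 0 0.1 9 0 0 0 1.5; 0 0.1 11.5 0 0 0 1.5; 0 0.1 12.2 0 0 0 1.5; 0 0.1 12.2 0 0 0 1.5; 0 0.1 12.2 0 0 0 3.5; 0 0.1 12.2 0 0 0 6; 0 0.1 12.2 0 0 0 6; 0 0.1 7 0 0 0 6; 0 0.1 2 0 0 0 6; 0 0.1 -3 0 0 0 6; 0 0.1 -6 0 0 0 6'
python3 -m pendant '4 4 0 0 0 0 6; 8 8 0 0 0 0 6; 12 12 0 0 0 0 6; 16 16 0 0 0 0 6; 20 20 0 0 0 0 6; 24 24 0 0 0 0 6; 28 28 0 0 0 0 6; 28 28 0 0 0 0 6; 28 28 0 0 0 0 6; 28 28 0 0 0 0 6'
python3 - <<'E'
from h import *
T=capture("top");S=capture("scene")
a=cv2.resize(T['frame'][120:310,140:470],None,fx=2,fy=2);b=cv2.resize(S['frame'][150:280,170:500],None,fx=1.5,fy=1.5)
o=np.zeros((a.shape[0]+b.shape[0],660,3),np.uint8);o[:a.shape[0],:a.shape[1]]=a;o[a.shape[0]:,:b.shape[1]]=b
cv2.imwrite("pics/end.png",o[:,:,::-1])
E
```

```text
t: 20.52
eef_pos: [0.4232, 0.0886, 0.2119]
tcp_rot: [0.137, 0.991, 0.0, 0.001]
wrist_force: [0.5, -0.5, -0.4]
opening: 0.0598
grip_force: 0.0
t: 21.78
eef_pos: [0.23, 0.4333, 0.2094]
tcp_rot: [0.138, 0.99, 0.0, 0.0]
wrist_force: [-0.3, -0.2, 0.0]
opening: 0.0598
grip_force: 0.0
```

View pics/end.png

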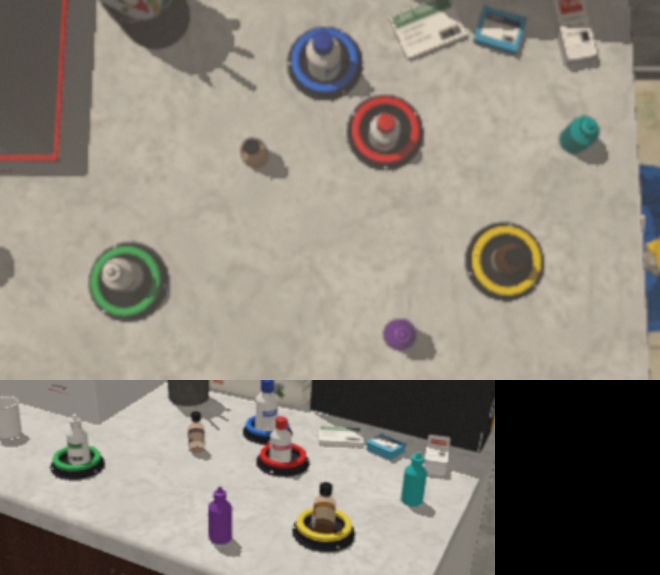

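All four bottles stand upright in their matching holders: green (122,275), blue (323,45), red (385,125), brown-yellow (508,258). Brown-blue, purple and turquoise are where they were, so I hand in.

```bash
python3 -c "
from bench import *
print(job_done())"
```

```text
the job is handed in; nothing more can be done
None
```

The job is handed in at about 22 s: the red, blue and green bottles and the yellow-banded brown bottle all stand upright in their matching holders, and the other bottles were left where they stood.

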